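# Refill the jade bowl of the stone carousel and turn it to the customer

### The arm

A 6-joint arm with a two-finger parallel gripper is mounted at the origin on a cart in front of the work surface, level with it; the furniture and walls round the work are solid. World frame = base frame: x ahead of the robot, y to its left, z up, the work surface at z = 0. Lengths are in m, angles in rad, forces in N, time in s.
With the tool pointing down it reaches from about 0.275 to 1 m from the base axis. Payload 8.4 kg.
Tool frame: the origin (TCP) lies on the centre line of the jaws, within the pads' length; the fingertips stand 17 mm ahead of it and the grasp point (between the pads) lies 2 mm behind it (bot.tcp_to_tips is the z of the fingertips in the tool frame, in m); z points along the fingers, y is the line along which they close (so a half turn about z gives the same grasp; the last joint's range is limited). The gripper opens to 85 mm and grips with 20 to 120 N. Pads are 22 mm wide; open, the fingers measure 114 mm over their backs; the gripper's body (76 mm by 85 mm) begins 54 mm behind the grasp point. The pads swing forward as they close: fully open they stand 13 mm farther back than shut.
Start: joints at [1.227, 0.353, 1.633, -0, 1.155, -0.002], TCP at [0.209, 0.589, 0.221] pointing down, gripper open.
Joint ranges: [-2.63, 2.63], [-0.92, 2.1], [0.06, 2.66], [-1.3, 4.44], [0, 2.69], [-3.02, 3.02]. Speed limits (rad/s): [2.22, 2.22, 2.79, 3.14, 3.14, 3.14].

### API

Orientations are given as a unit quaternion [x, y, z, w].
In Python, from workcell import bot, hand, kinematics, get_obs, vision, hand_in gives the robot as it stands. The module is installed in compiled form; this text tells all that it offers. Calls block until the motion is done:
- bot.reach(position, orientation): joint-space move of the TCP to a pose.
- bot.servo_line(position, ori=None, velocity=0.15): straight line of the TCP; ori=None keeps the orientation; velocity is the mean speed in m/s.
- bot.goto_joints(angles): joint-space move.
- hand.move_gripper(opening, strength=None): finger opening in m; strength is the grip in N (None keeps the last); returns when the fingers have stopped.
- bot.dwell(seconds).
- kinematics.solve_ik(position, orientation): joint angles nearest the present ones, or None.
- get_obs(): the state.
- vision.read_camera(name): name is "scene" or "top"; returns a dict with "frame" (384x512x3 uint8, red, green, blue), "intrinsics" (3x3 intrinsics, pixels), "view" (4x4, takes a point from world to camera coordinates). Camera axes: x right, y down, z forward; pixel columns grow to the right and rows downward; lengths in m; the calibration is good to about 2 mm. A picture is of the moment at which its call begins. There is no depth.
A pose or a line that the arm cannot do raises bot.IKError and nothing moves.
- hand_in(): hands the job in; it is judged then, once.
The state is a dict: "time_s": time; "joint_pos": joint angles; "joint_vel": joint speeds; "joint_efforts": joint torques, N m; "position": TCP position; "orientation": TCP orientation; "wrist_force": force on the tool from outside, world axes, zero at the start; "ft_torque": the same for the moment, N m; "gripper_width": finger opening in m; "grip_force": force on a finger pad.
Only numpy, scipy, OpenCV 4.12 (cv2) and the standard library are available. Lean on these libraries where they do the work, as an engineer would, in place of code of your own. Each camera call takes 0.05 s, during which the arm holds its last target. There are 200 camera calls.

### The job

Refill the one empty bowl on the counter's stone carousel: pour all four green stones into it from the metal scoop they lie in, and stand the emptied scoop upright on the counter again. Then take the carousel by the dark knob on its post, turn it until the refilled bowl stands right behind the price card at the front of the foot, facing the customers, and finish still holding the knob with the carousel kept still, so that the customer can choose. Leave the other things on the counter where they are.

Things in the scene. Friction and masses are not known exactly. Their poses are not given: they have to be found in the camera images.
- stand: fixed steel foot of the carousel, 208 mm across; origin on the turning axis at counter height, z up. Its +x is the front, towards the customers (away from the robot, turned up to 17 degrees): there, 157 mm from the axis, stands an upright white price card with a green stripe, 64 mm wide, its top 54 mm above the counter.
- turntable (a joint): turning of the carousel on its foot (rad), counterclockwise from above positive; 0 = the empty bowl exactly behind the price card. Starts between -2.7 and -1.2. Turns freely both ways, past a full turn, with light friction (0.02 N m). It is a beech disc 276 mm across, top 36 mm above the counter, with four fixed white bowls.
- empty_bowl (a point): centre of the inner floor of the empty bowl (green tag outside), 40 mm above the counter, 86 mm from the axis; 87 mm wide inside and 94 outside at the rim, rim 84 mm above the counter. The other three bowls, alike, follow every 90 degrees; they hold red, yellow and banded stones, fixed, which rise to about 95 mm above the counter.
- knob: dark round wooden knob on top of the carousel's central post, fixed to the turntable and turning with it: 40 mm across, its straight grip zone from 130 to 148 mm above the counter, top at 158; slim post (16 mm) below it. Origin on the axis at counter height.
- scoop: loose aluminium scoop, about 0.14 kg, with a wooden handle; stands on its flat floor, 100 mm long (x -50 to +50) and 82 mm wide (76 inside), 3 mm thick. Back wall 42 mm high at x = -50, side walls 38 mm, only 22 mm in front of x = 18; front (+x) open. Origin at the centre of the floor's underside, z up.
- scoop_handle (a point): grip point inside the scoop's straight wooden handle (20 mm wide, 22 mm high, along the scoop's x from -60 to -140 mm), 35 mm behind the back wall: at x = -85 mm, y = 0, 45 mm above the scoop's underside. Grip across the 20 mm. The handle starts pointing towards the robot; axes as the scoop's.
- scoop_lip (a point): middle of the scoop's open front edge, on the floor's top: at x = +50 mm, y = 0, z = 3 mm in the scoop's frame. The stones slide out here once the scoop is pitched nose down by some 45 to 60 degrees.
- jade_1: one of the four loose green tumbled jade stones, 29x40x18 mm, about 46 g, an irregular pebble; origin at the centre of its flatter underside, its longer side (40) along its y. Starts lying in the scoop, and moves with it.
- jade_2: one of the four loose green tumbled jade stones, 29x40x18 mm, about 46 g, an irregular pebble; origin at the centre of its flatter underside, its longer side (40) along its y. Starts lying in the scoop, and moves with it.
- jade_3: one of the four loose green tumbled jade stones, 29x40x18 mm, about 46 g, an irregular pebble; origin at the centre of its flatter underside, its longer side (40) along its y. Starts lying in the scoop, and moves with it.
- jade_4: one of the four loose green tumbled jade stones, 29x40x18 mm, about 46 g, an irregular pebble; origin at the centre of its flatter underside, its longer side (40) along its y. Starts lying in the scoop, and moves with it.
- stapler: bystander: blue desk stapler, 135x36x42 mm, on the counter; origin at the middle of its underside. Leave alone.
- candle: bystander: striped candle, 56 mm across, 80 mm tall, at the far left by the till; origin at the middle of its underside. Leave alone.
- pen_pot: bystander: pot with pens, 79x88x153 mm, behind the receipt printer (a fixed black box 155 mm high, on the counter right of the scoop from y = -0.15 to -0.29, x = 0.43 to 0.63); origin at the middle of its underside. Leave alone.
- calculator: bystander: desk calculator, 125x72x18 mm, lying on the front right of the counter; origin at the middle of its underside. Leave alone.

How it is judged:
By the outcome, as a careful person would: the job done as asked, in the order asked, and still so for the second after the job is handed in, while the arm keeps its last pose, push and grip.
It also fails if it takes over 72 s, if anything falls off the work surface, if the arm or the gripper's body presses on something with over 40 N, if the wrist force passes 120 N, or if a joint passes its speed limit or range.

## Working session

There is one attempt and no reset: what is moved stays moved. The work goes in short steps, each a Python script; the robot and the scene stay as the last script left them, time stands still between calls to the robot, and variables do not carry over. Pictures are saved under pics/ and viewed, at most 10 in all, crops included, and the job is handed in when it is done.

```bash
mkdir -p pics
python3 - <<'E'
from workcell import *
import cv2,numpy as np
for n in("scene","top"):
    c=vision.read_camera(n); cv2.imwrite(f"pics/{n}0.png",c["frame"][:,:,::-1]); print(n,c["intrinsics"].tolist(),np.round(c["view"],4).tolist())
o=get_obs();print(o)
E
```

```text
scene [[354.73526715235926, 0.0, 254.47136467770477], [0.0, 354.73526715235926, 186.83028507636038], [0.0, 0.0, 1.0]] [[0.7147, -0.6991, 0.0235, -0.4192], [-0.4364, -0.472, -0.766, 0.251], [0.5466, 0.5372, -0.6424, 0.8323], [0.0, 0.0, 0.0, 1.0]]
top [[434.6712203895616, 0.0, 251.8402949586153], [0.0, 434.6712203895616, 199.48353434041422], [0.0, 0.0, 1.0]] [[-0.0272, -0.9994, -0.0219, 0.0075], [-0.987, 0.0303, -0.1576, 0.5649], [0.1582, 0.0173, -0.9873, 1.391], [0.0, 0.0, 0.0, 1.0]]
{'time_s': 0.1, 'joint_pos': array([ 1.22662740e+00,  3.53604458e-01,  1.63405039e+00, -5.08316753e-06,
        1.15520786e+00, -2.42591349e-03]), 'joint_vel': array([ 0.00072607, -0.00332124, -0.00167899, -0.00037571, -0.00073317,
       -0.00118483]), 'joint_efforts': array([ 2.45505780e-04, -6.06354403e+01, -3.42818320e+01, -1.95059042e-04,
        3.98650867e-03, -8.51324148e-05]), 'position': array([0.20932456, 0.58843752, 0.21992481]), 'orientation': array([ 1.70040180e-01,  9.85436925e-01, -6.25916455e-04, -1.07208827e-04]), 'wrist_force': array([0.0169936 , 0.39242462, 0.58889798]), 'ft_torque': array([0.01925292, 0.0622155 , 0.03201587]), 'grip_force': 0.0, 'gripper_width': 0.08567020787200542}
```

View pics/top0.png

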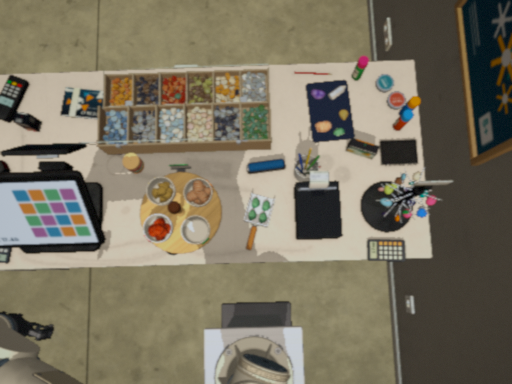

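View pics/scene0.png

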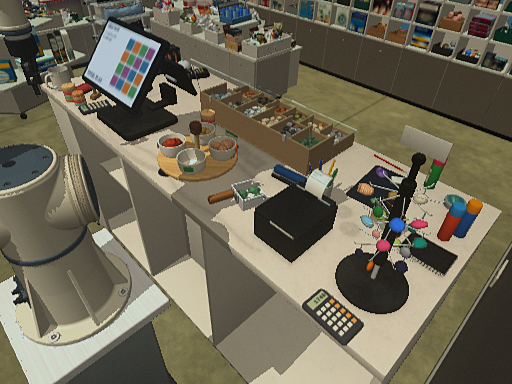

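The top view shows the carousel around (180,212), with the empty bowl at about (196,230) and the price card at about (180,167). The scoop is at about (260,208) with its handle end at (250,245), the stapler at (266,165) and the printer at (318,210). The scene view agrees. Next I'll measure with masks and a zoomed crop.

```bash
cat > h.py <<'E'
from workcell import *
import cv2,numpy as np
from scipy.spatial.transform import Rotation as R
def ray(c,u,v,z):
    V=c["view"];K=c["intrinsics"];r=V[:3,:3].T@np.linalg.solve(K,[u,v,1.]);o=-V[:3,:3].T@V[:3,3]
    return o+r*(z-o[2])/r[2]
def proj(c,p):
    q=c["intrinsics"]@(c["view"]@np.r_[p,1])[:3]; return q[:2]/q[2]
def crop(c,x0,y0,x1,y1,s,name):
    cv2.imwrite(name,cv2.resize(c["frame"][y0:y1,x0:x1,::-1],None,fx=s,fy=s,interpolation=cv2.INTER_CUBIC))
def blobs(m,minA=6):
    n,l,s,ce=cv2.connectedComponentsWithStats(m.astype(np.uint8)); return [(tuple(np.round(ce[i],1)),int(s[i,4]),i,l) for i in range(1,n) if s[i,4]>=minA]
E
python3 - <<'E'
from h import *
t=vision.read_camera("top");s=vision.read_camera("scene")
crop(t,125,150,325,260,4,"pics/t1.png");crop(s,140,110,310,220,4.5,"pics/s1.png")
for n,c in(("t",t),("s",s)):
    hsv=cv2.cvtColor(c["frame"],cv2.COLOR_RGB2HSV);
    roi=np.zeros(hsv.shape[:2],bool)
    if n=="t": roi[150:260,125:290]=1
    else: roi[110:220,140:290]=1
    H,S,V=[hsv[...,i].astype(int) for i in range(3)]
    for nm,m in dict(handle=(H<16)&(S>130)&(V>60),green=(H>40)&(H<90)&(S>70),knob=(V<85)&(H<20)&(S>60),disc=(H>10)&(H<25)&(S>70)&(V>150)).items():
        for ce,A,i,l in blobs(m&roi,10):
            p=np.argwhere(l==i)[:,::-1].astype(np.float32); r=cv2.minAreaRect(p)
            print(n,nm,ce,A,np.round(cv2.boxPoints(r)).tolist())
E
```

```text
t handle (np.float64(136.8), np.float64(166.9)) 26 [[132.0, 170.0], [140.0, 161.0], [143.0, 164.0], [134.0, 172.0]]
t handle (np.float64(194.9), np.float64(185.2)) 13 [[194.0, 183.0], [197.0, 183.0], [197.0, 188.0], [194.0, 188.0]]
t handle (np.float64(202.8), np.float64(186.5)) 10 [[201.0, 186.0], [202.0, 184.0], [205.0, 187.0], [204.0, 189.0]]
t handle (np.float64(197.1), np.float64(193.1)) 28 [[192.0, 195.0], [194.0, 188.0], [202.0, 191.0], [200.0, 197.0]]
t handle (np.float64(205.8), np.float64(196.4)) 12 [[203.0, 197.0], [208.0, 195.0], [209.0, 196.0], [203.0, 199.0]]
t handle (np.float64(194.8), np.float64(199.2)) 24 [[191.0, 200.0], [192.0, 196.0], [198.0, 199.0], [197.0, 202.0]]
t handle (np.float64(202.0), np.float64(201.0)) 13 [[200.0, 200.0], [204.0, 200.0], [204.0, 202.0], [200.0, 202.0]]
t handle (np.float64(173.5), np.float64(207.0)) 108 [[166.0, 207.0], [174.0, 200.0], [182.0, 208.0], [175.0, 216.0]]
t handle (np.float64(158.7), np.float64(228.9)) 319 [[146.0, 231.0], [160.0, 216.0], [172.0, 228.0], [158.0, 243.0]]
t handle (np.float64(250.3), np.float64(233.3)) 17 [[2
[... 3842 characters left out ...]
[208.0, 204.0]]
s disc (np.float64(207.6), np.float64(112.3)) 60 [[201.0, 110.0], [214.0, 110.0], [214.0, 115.0], [201.0, 115.0]]
s disc (np.float64(264.2), np.float64(120.5)) 13 [[262.0, 119.0], [265.0, 117.0], [268.0, 121.0], [264.0, 123.0]]
s disc (np.float64(188.4), np.float64(138.9)) 37 [[185.0, 142.0], [185.0, 136.0], [193.0, 136.0], [193.0, 142.0]]
s disc (np.float64(203.5), np.float64(147.4)) 40 [[200.0, 145.0], [208.0, 145.0], [208.0, 150.0], [200.0, 150.0]]
s disc (np.float64(168.7), np.float64(165.1)) 372 [[151.0, 165.0], [160.0, 150.0], [186.0, 164.0], [178.0, 179.0]]
s disc (np.float64(207.1), np.float64(153.3)) 19 [[205.0, 152.0], [209.0, 151.0], [210.0, 155.0], [206.0, 156.0]]
```

View pics/t1.png

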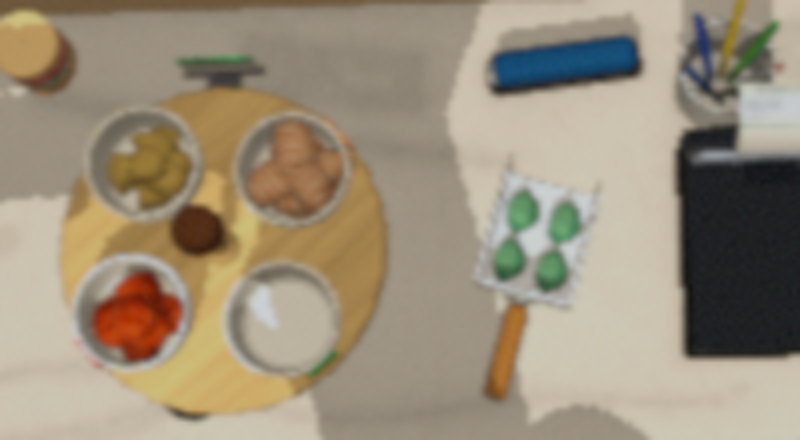

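View pics/s1.png

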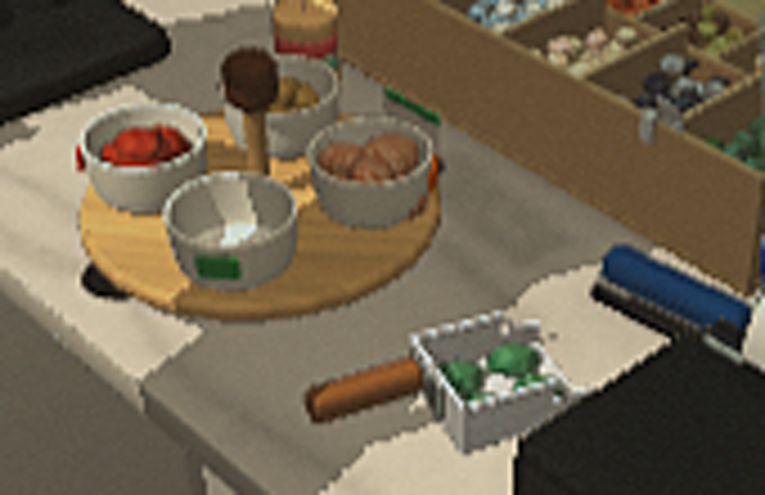

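Top crop (4×): bowl rims sit at (144,162), (292,169), (132,312) and, for the empty bowl, (283,319). The knob is at (197,230), the card top at (218,60), and the handle axis runs from (514,308) to (497,396). The scoop mouth faces away from the robot and holds the four stones.

Run:
```python
from h import *
t=vision.read_camera("top");s=vision.read_camera("scene")
f=lambda u,v,z:ray(t,125+(u+.5)/4-.5,150+(v+.5)/4-.5,z)
rims=[f(*p,.084) for p in((144,162),(292,169),(132,312),(283,319))]
ax=np.mean(rims,0);print("rims",np.round(rims,4).tolist(),"axis",ax, [np.linalg.norm(r-ax) for r in rims])
print("disc",f(223,250,.036),"knob",f(197,230,.15))
for z in(.054,.05):print("card",f(218,60,z))
gt=ray(t,178.9,164.7,.052);print("cardgreen",gt)
a,b=f(514,308,.056),f(497,396,.056);print("handle",a,b,np.linalg.norm(a-b),np.degrees(np.arctan2(*(a-b)[1::-1])))
print("corners",[np.round(f(*p,z),4).tolist() for p,z in(((478,283),.042),((572,303),.042),((510,162),.022),((598,187),.022))])
g=lambda u,v,z:ray(s,140+(u+.5)/4.5-.5,110+(v+.5)/4.5-.5,z)
print("scene: empty rim",g(231,222,.084),"knob",g(250,80,.145),"handle", g(316,400,.045),g(420,375,.045))
print("stripe s",[ray(s,231.3,133.1,z) for z in(.04,.047)])
print("green tag top");
```

```text
rims [[0.5983, 0.2849, 0.084], [0.5888, 0.1648, 0.084], [0.4768, 0.2938, 0.084], [0.4677, 0.1729, 0.084]] axis [0.53292114 0.229113   0.084     ] [np.float64(0.08597446149685113), np.float64(0.08520492784641796), np.float64(0.08562449082314769), np.float64(0.08609563054652859)]
disc [0.53106642 0.22967896 0.036     ] knob [0.53165274 0.22857951 0.15      ]
card [0.68860177 0.23034853 0.054     ]
card [0.6895983  0.23109854 0.05      ]
cardgreen [0.68886736 0.23147828 0.052     ]
handle [ 0.4737866  -0.01083339  0.056     ] [0.40318983 0.00481334 0.056     ] 0.07230991746433954 -12.496753597720023
corners [[0.4966, 0.0184, 0.042], [0.4779, -0.0582, 0.042], [0.6004, -0.0103, 0.022], [0.5768, -0.0836, 0.022]]
scene: empty rim [0.45842714 0.15696317 0.084     ] knob [0.52576332 0.2159079  0.145     ] handle [0.4105406  0.00721507 0.045     ] [ 0.47615835 -0.02000333  0.045     ]
stripe s [array([0.70131952, 0.2419565 , 0.04      ]), array([0.69381392, 0.23327961, 0.047     ])]
green tag top
```

```bash
cat >> h.py <<'E'
AX=np.array([.532,.229]);YAW0=np.radians(-14.5);GRIP0=np.array([.456,-.0108,.045])
BOWL=np.array([.4675,.1725])
def Rs(yaw,pitch): return R.from_euler("ZY",[yaw,pitch])
def RT(a,s):
    z=np.array([np.sin(a),0,-np.cos(a)]);y=np.array([0,s,0.]);return R.from_matrix(np.c_[np.cross(y,z),y,z])
def tcp(lip,yaw,pitch,a,s):   # scoop pose by its lip -> tool pose
    r=Rs(yaw,pitch);t=RT(a,s)
    return lip+r.apply(np.array([-.135,0,.042])+.002*t.as_matrix()[:,2]),(r*t).as_quat()
def lip0(dz=0): return GRIP0+Rs(YAW0,0).apply([.135,0,-.042])+[0,0,dz]
E
python3 - <<'E'
from h import *
d=AX-BOWL; yb=np.arctan2(d[1],d[0]);u=np.r_[np.cos(yb),np.sin(yb),0]
L=np.r_[BOWL,.097]-.015*u;print(np.degrees(yb),L)
for a in(30,40,50):
  for s in(1,-1):
    A=np.radians(a);print(a,s)
    for w in((lip0(.2),YAW0,0),(lip0(),YAW0,0),(lip0(.15),YAW0,0),(L+[0,0,.06],yb,0),(L,yb,0),(L,yb,.6),(L,yb,1.15)):
        p,q=tcp(*w,A,s);j=kinematics.solve_ik(p,q);print(np.round(p,3),None if j is None else np.round(j,2))
E
```

```text
41.21735455340371 [0.45621677 0.16261624 0.097     ]
30 1
[ 0.457 -0.011  0.243] [ 0.11 -0.19  2.3  -0.34  0.57 -0.96]
[ 0.457 -0.011  0.043] [0.11 0.31 2.48 4.02 0.23 1.02]
[ 0.457 -0.011  0.193] [ 0.11 -0.1   2.36 -0.45  0.42 -0.84]
[0.355 0.074 0.197] [-0.19 -0.24  2.45  0.66  0.7  -2.95]
[0.355 0.074 0.137] None
[0.39  0.105 0.206] [ 0.29  0.06  2.05 -0.04  1.1  -1.99]
[0.443 0.151 0.236] [ 0.45  0.46  1.59 -0.16  1.7  -1.82]
30 -1
[ 0.457 -0.011  0.243] [ 0.11 -0.19  2.3  -0.34  0.57  2.18]
[ 0.457 -0.011  0.043] [ 0.11  0.31  2.48  4.02  0.23 -2.12]
[ 0.457 -0.011  0.193] [ 0.11 -0.1   2.36 -0.45  0.42  2.3 ]
[0.355 0.074 0.197] [-0.19 -0.24  2.45  0.66  0.7   0.19]
[0.355 0.074 0.137] [-0.19 -0.08  2.53  0.89  0.53 -0.09]
[0.39  0.105 0.206] [ 0.29  0.06  2.05 -0.04  1.1   1.16]
[0.443 0.151 0.236] [ 0.45  0.46  1.59 -0.16  1.7   1.33]
40 1
[ 0.457 -0.011  0.243] [ 0.18 -0.23  2.41 -0.76  0.41 -0.51]
[ 0.457 -0.011  0.043] [0.18 0.42 2.58 3.66 0.58 1.47]
[ 0.457 -0.011  0.193] [ 0.18 -0.11  2.48 -1.16  0.3  -0.08]
[0.356 0.075 0.197] [-0.39 -0.21  2.54  1.01  0.75  2.85]
[0.35
[... 499 characters left out ...]
[0.443 0.151 0.236] [ 0.42  0.35  1.68 -0.13  1.54  1.31]
50 1
[ 0.457 -0.011  0.244] None
[ 0.457 -0.011  0.044] None
[ 0.457 -0.011  0.194] [ 0.27 -0.05  2.59  4.27  0.44  0.84]
[0.356 0.075 0.198] [-0.61 -0.1   2.62  1.27  0.89  2.4 ]
[0.356 0.075 0.138] None
[0.391 0.105 0.206] [ 0.13 -0.12  2.25  0.21  0.79 -2.29]
[0.443 0.151 0.235] [ 0.39  0.25  1.77 -0.09  1.38 -1.87]
50 -1
[ 0.457 -0.011  0.244] None
[ 0.457 -0.011  0.044] None
[ 0.457 -0.011  0.194] [ 0.27 -0.05  2.59  4.27  0.44 -2.3 ]
[0.356 0.075 0.198] [-0.61 -0.1   2.62  1.27  0.89 -0.75]
[0.356 0.075 0.138] None
[0.391 0.105 0.206] [ 0.13 -0.12  2.25  0.21  0.79  0.85]
[0.443 0.151 0.235] [ 0.39  0.25  1.77 -0.09  1.38  1.27]
```

Run:
```python
from h import *
for a in(0,10,20):
  for yd in(41,65,90):
   for s in(1,-1):
    A=np.radians(a);yb=np.radians(yd);u=np.r_[np.cos(yb),np.sin(yb),0]
    L=np.r_[BOWL,.097]-.015*u;print(a,yd,s)
    for w in((lip0(),YAW0,0),(lip0(.15),YAW0,0),(L+[0,0,.06],yb,0),(L,yb,0),(L,yb,.6),(L,yb,1.15)):
        p,q=tcp(*w,A,s);j=kinematics.solve_ik(p,q);print(None if j is None else np.round(j,2))
```

```text
0 41 1
[-0.03  0.36  2.12 -0.    0.65 -1.34]
[-0.03  0.12  2.01 -0.    1.01 -1.34]
[ 0.2  -0.05  2.17 -0.    1.01 -2.08]
[ 0.2   0.05  2.24 -0.    0.85 -2.08]
[ 0.41  0.38  1.78 -0.17  1.56 -1.82]
[ 0.48  0.77  1.39 -0.25  2.11 -1.8 ]
0 41 -1
[-0.03  0.36  2.12 -0.    0.65  1.8 ]
[-0.03  0.12  2.01 -0.    1.01  1.8 ]
[ 0.2  -0.05  2.17 -0.    1.01  1.06]
[ 0.2   0.05  2.24 -0.    0.85  1.06]
[ 0.41  0.38  1.78 -0.17  1.56  1.32]
[ 0.48  0.77  1.39 -0.25  2.11  1.35]
0 65 1
[-0.03  0.36  2.12 -0.    0.65 -1.34]
[-0.03  0.12  2.01 -0.    1.01 -1.34]
[ 0.09  0.03  2.1  -0.    1.01 -2.62]
[ 0.09  0.12  2.16 -0.    0.86 -2.62]
[ 0.47  0.35  1.82 -0.36  1.47 -2.11]
[ 0.63  0.71  1.5  -0.5   1.98 -2.  ]
0 65 -1
[-0.03  0.36  2.12 -0.    0.65  1.8 ]
[-0.03  0.12  2.01 -0.    1.01  1.8 ]
[ 0.09  0.03  2.1  -0.    1.01  0.52]
[ 0.09  0.12  2.16 -0.    0.86  0.52]
[ 0.47  0.35  1.82 -0.36  1.47  1.03]
[ 0.63  0.71  1.5  -0.5   1.98  1.14]
0 90 1
[-0.03  0.36  2.12 -0.    0.65 -1.34]
[-0.03  0.12  2.01 -0.    1.01 -1.34]
None
None
[ 0.52  0.31  1.89 -0.53  1.31 -2.39]
[ 0.78  0.62  1.69 -0.73  1
[... 2351 characters left out ...]
[ 0.05  0.29  2.37 -0.59  0.19  2.44]
[ 0.05 -0.05  2.24 -0.18  0.62  2.  ]
[-0.21 -0.02  2.2   0.43  0.92 -0.03]
[-0.21  0.09  2.26  0.5   0.77 -0.13]
[ 0.33  0.17  1.95 -0.19  1.21  0.85]
[ 0.58  0.52  1.6  -0.39  1.73  1.1 ]
20 90 1
[ 0.05  0.29  2.37 -0.59  0.19 -0.7 ]
[ 0.05 -0.05  2.24 -0.18  0.62 -1.14]
[-0.21  0.18  1.99  0.39  1.09  2.73]
[-0.21  0.26  2.04  0.42  0.96  2.67]
[ 0.32  0.18  1.94 -0.26  1.12 -2.69]
[ 0.7   0.43  1.74 -0.58  1.56 -2.25]
20 90 -1
[ 0.05  0.29  2.37 -0.59  0.19  2.44]
[ 0.05 -0.05  2.24 -0.18  0.62  2.  ]
[-0.21  0.18  1.99  0.39  1.09 -0.41]
[-0.21  0.26  2.04  0.42  0.96 -0.47]
[ 0.32  0.18  1.94 -0.26  1.12  0.45]
[ 0.7   0.43  1.74 -0.58  1.56  0.89]
```

Run:
```python
from h import *
A,s=0,-1
p,q=tcp(lip0(.2),YAW0,0,A,s);bot.reach(p,q)
p,q=tcp(lip0(),YAW0,0,A,s);bot.servo_line(p,q,.15)
hand.move_gripper(0,90)
o=get_obs();print(o["gripper_width"],o["grip_force"],o["position"],o["wrist_force"])
p,q=tcp(lip0(.03),YAW0,0,A,s);bot.servo_line(p,q,.08);bot.dwell(.2)
o=get_obs();print(o["time_s"],o["gripper_width"],o["wrist_force"],o["ft_torque"])
p,q=tcp(lip0(.14),YAW0,0,A,s);bot.servo_line(p,q,.15)
t=vision.read_camera("top");c=vision.read_camera("scene")
crop(c,140,60,310,200,4.5,"pics/s2.png")
print(get_obs()["time_s"])
```

```text
0.014699668717340329 88.0695643555373 [ 0.4557392  -0.01074836  0.04333635] [-3.31063349 -0.73100367  8.84234699]
5.5083 0.01434862001016221 [ 0.95071528  0.88176176 -3.3587862 ] [ 0.02371721  0.13276889 -0.04735451]
6.4917
```

View pics/s2.png

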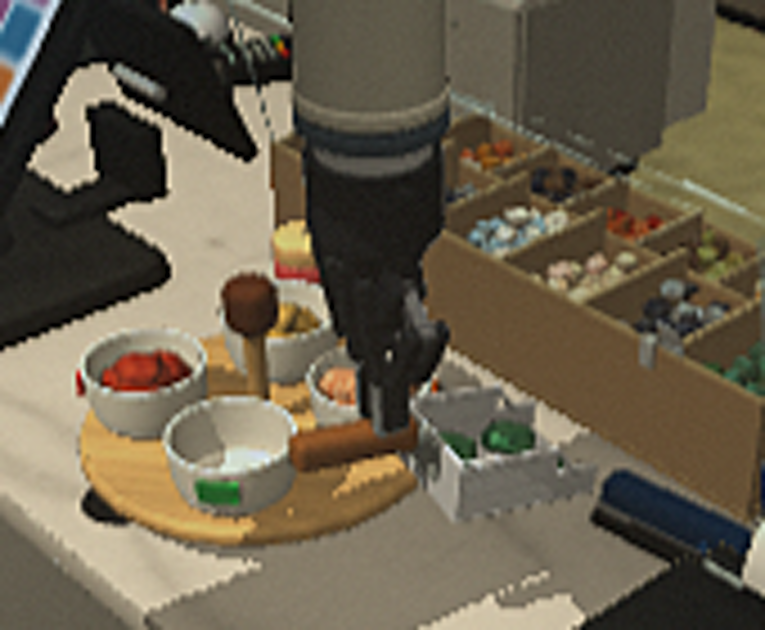

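The scoop is held at (380,430 in the crop) with the stones inside. Next I'll move it over the bowl and check the lip before pouring.

```bash
cat >> h.py <<'E'
YB=np.radians(41.2);UB=np.r_[np.cos(YB),np.sin(YB),0]
LIP=np.r_[BOWL,.104]-.015*UB
E
python3 - <<'E'
from h import *
p,q=tcp(LIP+[0,0,.07],YB,0,0,-1);bot.servo_line(p,q,.15)
p,q=tcp(LIP,YB,0,0,-1);bot.servo_line(p,q,.1)
t=vision.read_camera("top");c=vision.read_camera("scene")
a=cv2.resize(t["frame"][150:260,150:260,::-1],(560,560),interpolation=cv2.INTER_CUBIC);b=cv2.resize(c["frame"][110:210,150:250,::-1],(560,560),interpolation=cv2.INTER_CUBIC)
m=cv2.resize(np.hstack([a,b]),(800,400));cv2.imwrite("pics/m3.png",m)
r=Rs(YB,0);print([(np.round((proj(c,LIP+r.apply([0,y,0]))-[150,110])*4+[400,0])) for y in(-.041,.041)],get_obs()["time_s"])
E
```

```text
[array([607., 176.]), array([503., 169.])] 8.5667
```

View pics/m3.png

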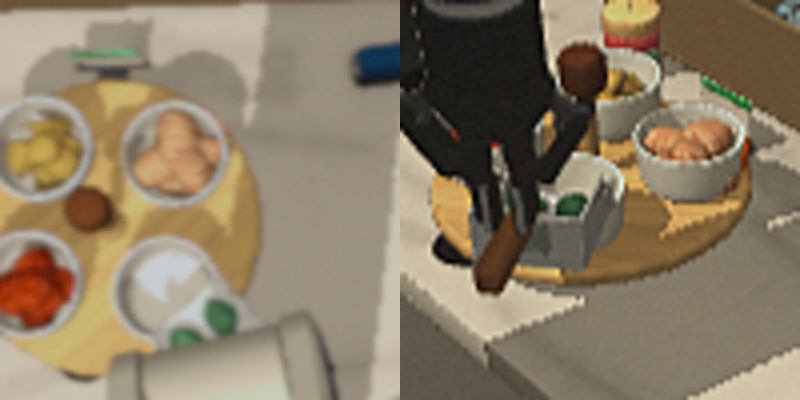

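The scoop's right lip corner is at about (212,278) in the crop, within a few pixels of the predicted (211,272). All stones are still aboard, so I'll pour gradually.

Run:
```python
from h import *
for d in list(range(6,37,6))+list(range(40,65,4)):
    L=LIP-[0,0,.008*min(d/40,1)]
    p,q=tcp(L,YB,np.radians(d),0,-1);bot.servo_line(p,q,.06 if d<30 else .04)
bot.dwell(.5)
c=vision.read_camera("scene");t=vision.read_camera("top")
a=cv2.resize(t["frame"][150:260,150:260,::-1],(560,560),interpolation=cv2.INTER_CUBIC);b=cv2.resize(c["frame"][110:210,150:250,::-1],(560,560),interpolation=cv2.INTER_CUBIC)
cv2.imwrite("pics/m4.png",cv2.resize(np.hstack([a,b]),(800,400)))
o=get_obs();print(o["time_s"],o["wrist_force"],o["gripper_width"])
```

```text
14.4083 [-0.28724865 -0.2875433  -1.37417251] 0.01393385461376403
```

View pics/m4.png

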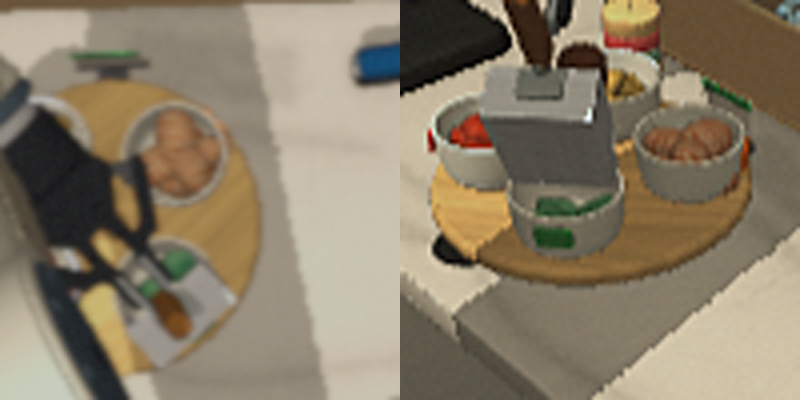

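Stones are in the bowl and the wrist load fell by about 2 N, which matches all four. Now I'll lift off, level the scoop and put it back.

Run:
```python
from h import *
L=LIP-[0,0,.008]
p,q=tcp(L+[0,0,.07]-.02*UB,YB,np.radians(64),0,-1);bot.servo_line(p,q,.08)
for d in(40,15,0):
    p,q=tcp(L+[0,0,.07]-.02*UB,YB,np.radians(d),0,-1);bot.servo_line(p,q,.15)
c=vision.read_camera("scene")
p,q=tcp(lip0(.12),YAW0,0,0,-1);bot.servo_line(p,q,.15)
p,q=tcp(lip0(.012),YAW0,0,0,-1);bot.servo_line(p,q,.12)
bot.dwell(.2);f0=get_obs()["wrist_force"][2]
for k in range(14):
    p,q=tcp(lip0(.011-.001*k),YAW0,0,0,-1);bot.servo_line(p,q,.02)
    f=get_obs()["wrist_force"][2]
    if f-f0>3: break
print(k,f0,f,get_obs()["ft_torque"])
hand.move_gripper(.06)
p,q=tcp(lip0(.15),YAW0,0,0,-1);bot.servo_line(p,q,.15)
t=vision.read_camera("top");c=vision.read_camera("scene")
a=cv2.resize(t["frame"][150:260,150:290,::-1],(560,440),interpolation=cv2.INTER_CUBIC);b=cv2.resize(c["frame"][110:210,150:280,::-1],(572,440),interpolation=cv2.INTER_CUBIC)
cv2.imwrite("pics/m5.png",cv2.resize(np.hstack([a,b]),(800,311)))
print(get_obs()["time_s"])
```

```text
11 -0.5325210145686259 8.039239321649074 [ 0.17708294  0.54033417 -0.04027379]
24.2
```

View pics/m5.png

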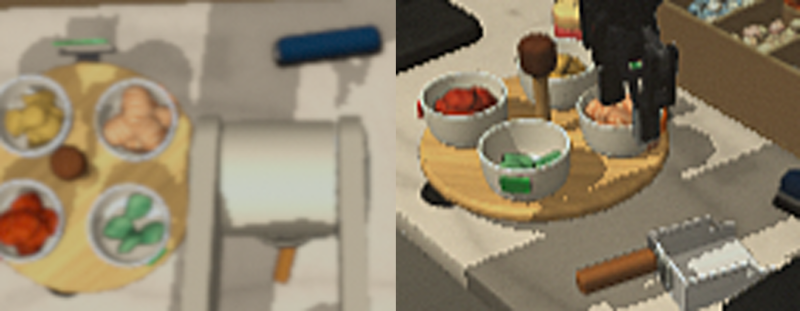

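All four green stones are in the bowl at (133,225 left), and the scoop stands empty and upright at (690,265 right). Next I'll refine the card direction and grip the knob.

Run:
```python
from h import *
t=vision.read_camera("top");s=vision.read_camera("scene")
for c,f,(x0,y0,x1,y1) in((t,"top0",(165,158,195,172)),(s,"scene0",(220,125,245,142))):
    im=cv2.imread(f"pics/{f}.png")[y0:y1,x0:x1].astype(float)
    g=np.clip(im[...,1]-np.maximum(im[...,0],im[...,2])-8,0,None);v,u=np.nonzero(g);w=g[v,u];u=u+x0;v=v+y0
    for z in(.045,.050):
        P=np.array([ray(c,a,b,z)[:2] for a,b in zip(u,v)]);m=np.average(P,0,w);C=np.cov(P.T,aweights=w);e=np.linalg.eigh(C)[1][:,1]
        print(f,z,m,"phi by pos",np.degrees(np.arctan2(*(m-AX)[::-1])),"dist",np.linalg.norm(m-AX),"normal",np.degrees(np.arctan2(e[1],e[0]))-90,"span",np.ptp(P@e))
o=get_obs();bot.servo_line(o["position"]+[0,0,.07],velocity=.15)
th=np.radians(-50);z=np.array([0,0,-1.]);y=np.array([np.cos(th),np.sin(th),0]);q=R.from_matrix(np.c_[np.cross(y,z),y,z]).as_quat()
hand.move_gripper(.085)
bot.reach([*AX,.25],q);bot.servo_line([*AX,.137],velocity=.12)
hand.move_gripper(0,45);bot.dwell(.2);o=get_obs();print(o["time_s"],o["joint_pos"],o["gripper_width"],o["wrist_force"],o["position"])
```

```text
top0 0.045 [0.69122517 0.2298672 ] phi by pos 0.3120505737743351 dist 0.15922753222700345 normal 0.9921681486589762 span 0.060692359402578666
top0 0.05 [0.68997817 0.22893734] phi by pos -0.022727328122590082 dist 0.15797818020200352 normal 0.9921681486588909 span 0.06047827154757318
scene0 0.045 [0.69611035 0.23537042] phi by pos 2.222984739271827 dist 0.16423394529185353 normal -0.24183053026968082 span 0.0693076582922062
scene0 0.05 [0.69074811 0.22917545] phi by pos 0.06332212522732024 dist 0.15874820891623645 normal -0.24183053026969503 span 0.06880670713023082
28.1083 [4.04033590e-01 3.74896636e-01 1.80734167e+00 3.41186790e-04
 9.58922730e-01 1.27656124e+00] 0.03439067395460871 [-1.97130507 -0.04363601  5.96743345] [0.53206348 0.22922562 0.13758958]
```

Run:
```python
from h import *
j=np.array(get_obs()["joint_pos"])
for k in range(5):
    j[5]-=np.radians(139.5)/5;bot.goto_joints(j)
bot.dwell(.3);o=get_obs();print(o["time_s"],o["joint_pos"][5],o["wrist_force"],o["ft_torque"])
t=vision.read_camera("top");c=vision.read_camera("scene")
cv2.imwrite("pics/tt6.png",t["frame"][:,:,::-1])
a=cv2.resize(t["frame"][150:260,130:240,::-1],(560,560),interpolation=cv2.INTER_CUBIC);b=cv2.resize(c["frame"][100:200,145:245,::-1],(560,560),interpolation=cv2.INTER_CUBIC)
cv2.imwrite("pics/m6.png",cv2.resize(np.hstack([a,b]),(800,400)))
```

```text
31.0833 -1.153607185849913 [0.47394676 1.71173329 6.65341164] [ 0.06143323 -0.079017   -0.00601498]
```

View pics/m6.png

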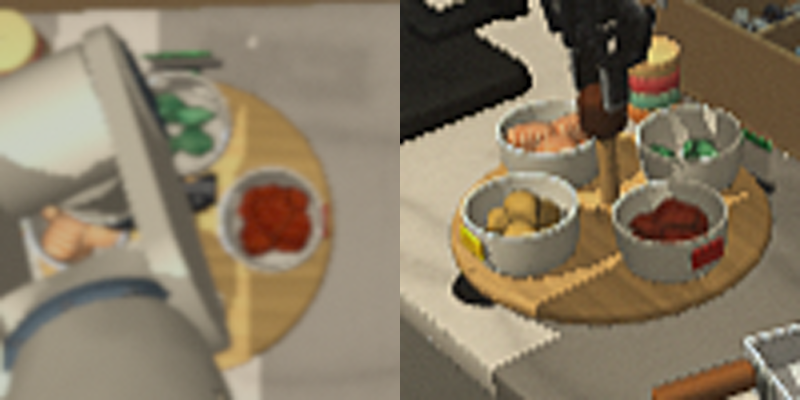

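The refilled bowl (690,147 right) stands behind the card. The red bowl's rim centre in the top crop is about (272,219), so I'll check the angle.

Run:
```python
from h import *
t=vision.read_camera("top");s=vision.read_camera("scene")
# red bowl: white rim ring outer contour, fitted by the red stones too
p=ray(t,130+272.5/3.636-.5,150+219.5/3.636-.5,.084);d=p[:2]-AX
print("red",p,np.linalg.norm(d),np.degrees(np.arctan2(d[1],d[0]))+90)
g=lambda u,v:ray(s,145+(u-400+.5)/4-.5,100+(v+.5)/4-.5,.084)[:2]
v=g(690,135)-g(520,204);print("g-y scene",np.linalg.norm(v),np.degrees(np.arctan2(v[1],v[0])))
f=t["frame"].astype(int)
# rim pixels: bright, unsaturated around the red bowl
hsv=cv2.cvtColor(t["frame"],cv2.COLOR_RGB2HSV);m=np.zeros((384,512),np.uint8);m[190:228,186:226]=1
m&=((hsv[...,1]<75)&(hsv[...,2]>110)).astype(np.uint8)
red=(((hsv[...,0]<6)|(hsv[...,0]>174))&(hsv[...,1]>150)).astype(np.uint8);red[:190]=0;red[228:]=0;red[:,:186]=0;red[:,216:]=0
P=np.argwhere(m)[:,::-1].astype(np.float32);c0=np.array([204.5,209.9]);r=np.linalg.norm(P-c0,axis=1);P=P[(r>10.5)&(r<16)]
for _ in range(3):
    A=np.c_[2*P,np.ones(len(P))];x=np.linalg.lstsq(A,(P**2).sum(1),rcond=None)[0];R0=np.sqrt(x[2]+x[:2]@x[:2]);e=abs(np.linalg.norm(P-x[:2],axis=1)-R0);P=P[e<2]
p=ray(t,*x[:2],.084);d=p[:2]-AX;print("ring",x[:2],R0,len(P),p,np.linalg.norm(d),np.degrees(np.arctan2(d[1],d[0]))+90)
```

```text
red [0.52952935 0.14333138 0.084     ] 0.085704243887727 -1.6519310193831132
g-y scene 0.16939307096930678 -3.5655646841297792
ring [204.04181293 209.90729341] 12.997564339920638 251 [0.52944304 0.14462878 0.084     ] 0.08440995970505263 -1.7358810591533143
```

```bash
cat > ring.py <<'E'
from h import *
def ring(f,c0):
    hsv=cv2.cvtColor(f,cv2.COLOR_RGB2HSV);P=np.argwhere((hsv[...,1]<75)&(hsv[...,2]>110))[:,::-1].astype(float)
    r=np.linalg.norm(P-c0,axis=1);P=P[(r>10.5)&(r<16)]
    for _ in range(3):
        x=np.linalg.lstsq(np.c_[2*P,np.ones(len(P))],(P**2).sum(1),rcond=None)[0];R0=np.sqrt(x[2]+x[:2]@x[:2]);P=P[abs(np.linalg.norm(P-x[:2],axis=1)-R0)<2]
    return x[:2]
E
python3 - <<'E'
from ring import *
t=vision.read_camera("top")
# same measure on the first picture: axis and start angle
f=cv2.imread("pics/top0.png")[:,:,::-1].copy()
B=[ray(t,*ring(f,np.array([125+u/4,150+v/4])-.4),.084)[:2] for u,v in((144,162),(292,169),(132,312),(283,319))]
ax=np.mean(B,0);d1=B[3]-B[0];d2=B[2]-B[1]
print("axis",ax,[np.linalg.norm(b-ax) for b in B],np.degrees(np.arctan2(*d1[::-1])),np.degrees(np.arctan2(*d2[::-1]))-270)
def m(): 
    d=ray(t0:=vision.read_camera("top"),*ring(t0["frame"],np.array([204.3,209.9])),.084)[:2]-ax;return np.degrees(np.arctan2(d[1],d[0]))+90
print("before",m())
j=np.array(get_obs()["joint_pos"]);j[5]-=np.radians(2);bot.goto_joints(j);bot.dwell(.3);print("after",m(),get_obs()["time_s"],get_obs()["ft_torque"])
E
```

```text
axis [0.53276698 0.22989477] [np.float64(0.08720116144781447), np.float64(0.08572320624231271), np.float64(0.08576242831264246), np.float64(0.08581789932485046)] -139.5627461259774 -139.15961929684116
before -2.2392577005481655
after -0.4708245604412582 31.9833 [-0.026366    0.12209745 -0.0203287 ]
```

Run:
```python
from ring import *
ax=np.array([.5328,.2297])
j=np.array(get_obs()["joint_pos"]);j[5]-=np.radians(.6);bot.goto_joints(j);bot.dwell(.6)
t=vision.read_camera("top");d=ray(t,*ring(t["frame"],np.array([204.3,209.9])),.084)[:2]-ax
o=get_obs();print(np.degrees(np.arctan2(d[1],d[0]))+90,o["gripper_width"],o["grip_force"],o["wrist_force"],o["time_s"])
hand_in()
```

```text
0.1875246803963364 0.033278342288082643 41.310097914829385 [-0.8151989  -0.56024899  3.05111915] 32.8833
the job is handed in; nothing more can be done
```

I handed the job in after 32.9 s. All four green stones are in the bowl, the empty scoop stands upright where it started, and the bowl is behind the price card to within about 1°, with the gripper still holding the knob.

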